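# Load the varnished miniatures into the tray in reverse order

### The job

Move the four framed miniatures from the wooden drying rack into the red tray, one on each felt pad, in reverse order: the panel nearest the brass post on the rack goes to the pad farthest from the tray's brass knob, and so on, so that the one farthest from the post ends next to the knob. Lay each one face up, flat and squarely in the middle of its pad (either way round), set it down without dropping it, and let go.

Things in the scene. Friction and masses are not known exactly. Their poses are not given: they have to be found in the camera images.
- panel_blue: Loose framed miniature: dark wood block, blue picture with a gold disc on top; 54 (x) x 44 (y) x 18 mm, about 40 g. Origin: centre of its underside, z up. Starts face up on the drying rack's rails, underside 28 mm above the table, behind the chip of its colour. Its 54 mm (x) sides are open for the fingers; neighbours lie 22 mm off in y, with pins up to 48 mm above the table between.
- chip_blue: Flat blue chip, 22 x 40 x 5 mm, fixed on the front edge of the drying rack (top 13 mm above the table); origin: centre of its underside. The blue panel starts 65 mm from it along the chip's +x. Four chips in a row, 66 mm pitch, order varies; they stay and so show the starting order.
- panel_green: Loose framed miniature: dark wood block, green picture with a white diamond on top; 54 (x) x 44 (y) x 18 mm, about 40 g. Origin: centre of its underside, z up. Starts face up on the drying rack's rails, underside 28 mm above the table, behind the chip of its colour. Its 54 mm (x) sides are open for the fingers; neighbours lie 22 mm off in y, with pins up to 48 mm above the table between.
- chip_green: Flat green chip, 22 x 40 x 5 mm, fixed on the front edge of the drying rack (top 13 mm above the table); origin: centre of its underside. The green panel starts 65 mm from it along the chip's +x. Four chips in a row, 66 mm pitch, order varies; they stay and so show the starting order.
- panel_yellow: Loose framed miniature: dark wood block, yellow picture with a red-brown cross on top; 54 (x) x 44 (y) x 18 mm, about 40 g. Origin: centre of its underside, z up. Starts face up on the drying rack's rails, underside 28 mm above the table, behind the chip of its colour. Its 54 mm (x) sides are open for the fingers; neighbours lie 22 mm off in y, with pins up to 48 mm above the table between.
- chip_yellow: Flat yellow chip, 22 x 40 x 5 mm, fixed on the front edge of the drying rack (top 13 mm above the table); origin: centre of its underside. The yellow panel starts 65 mm from it along the chip's +x. Four chips in a row, 66 mm pitch, order varies; they stay and so show the starting order.
- panel_white: Loose framed miniature: dark wood block, white picture with a dark grey disc on top; 54 (x) x 44 (y) x 18 mm, about 40 g. Origin: centre of its underside, z up. Starts face up on the drying rack's rails, underside 28 mm above the table, behind the chip of its colour. Its 54 mm (x) sides are open for the fingers; neighbours lie 22 mm off in y, with pins up to 48 mm above the table between.
- chip_white: Flat white chip, 22 x 40 x 5 mm, fixed on the front edge of the drying rack (top 13 mm above the table); origin: centre of its underside. The white panel starts 65 mm from it along the chip's +x. Four chips in a row, 66 mm pitch, order varies; they stay and so show the starting order.
- brass_post: Upright brass post, 18 mm thick (foot 26 mm), 45 mm tall, its top 53 mm above the table, fixed on the drying rack in line with the chips, 46 mm from the nearest chip's centre. It is at either end of the row (a low dark block is at the other). Origin: centre of its underside.
- tray: Fixed red tray, 170 (x) x 300 (y) mm, rim 15 mm high, brass knob on its +y end. Origin: centre of its underside, on the table. Four grey pads, 30 (x) x 50 mm, tops 28 mm above the table, at x 0, y -99, -33, 33, 99 mm; dividers 60 x 4 mm, 44 mm high, midway between and outside them (bays 62 mm wide). A panel's x lies along the tray's x; beside the pads in x is finger room 24 mm deep to the rim.

How it is judged (in metres and radians):
At the end, for the whole second after the job is handed in: Panels of the 1st to 4th chip from the brass post lie on the pads at tray y = -99, -33, +33, +99 mm: within 12 mm of the pad's middle in x and in y, flat (tilt under 0.08 rad, underside 24 to 33 mm above the table), within 0.2 rad of square with the tray (either way round), at rest (((horizontal distance between chip_blue and brass_post between 0.013 and 0.079 m and y of panel_blue in the frame of tray between -0.111 and -0.087 m) or (horizontal distance between chip_blue and brass_post between 0.079 and 0.145 m and y of panel_blue in the frame of tray between -0.045 and -0.021 m) or (horizontal distance between chip_blue and brass_post between 0.145 and 0.211 m and y of panel_blue in the frame of tray between 0.021 and 0.045 m) or (horizontal distance between chip_blue and brass_post between 0.211 and 0.277 m and y of panel_blue in the frame of tray between 0.087 and 0.111 m)) and x of panel_blue in the frame of tray between -0.012 and 0.012 m and z of panel_blue in the frame of tray between 0.024 and 0.033 m and angle between each of panel_blue, panel_green, panel_yellow, panel_white's own z axis and vertical below 0.08 rad and angle between the x axis of each of panel_blue, panel_green, panel_yellow, panel_white and the x axis of tray, either way round below 0.2 rad and linear speed of each of panel_blue, panel_green, panel_yellow, panel_white below 0.02 m/s and ((horizontal distance between chip_green and brass_post between 0.013 and 0.079 m and y of panel_green in the frame of tray between -0.111 and -0.087 m) or (horizontal distance between chip_green and brass_post between 0.079 and 0.145 m and y of panel_green in the frame of tray between -0.045 and -0.021 m) or (horizontal distance between chip_green and brass_post between 0.145 and 0.211 m and y of panel_green in the frame of tray between 0.021 and 0.045 m) or (horizontal distance between chip_green and brass_post between 0.211 and 0.277 m and y of panel_green in the frame of tray between 0.087 and 0.111 m)) and x of panel_green in the frame of tray between -0.012 and 0.012 m and z of panel_green in the frame of tray between 0.024 and 0.033 m and ((horizontal distance between chip_yellow and brass_post between 0.013 and 0.079 m and y of panel_yellow in the frame of tray between -0.111 and -0.087 m) or (horizontal distance between chip_yellow and brass_post between 0.079 and 0.145 m and y of panel_yellow in the frame of tray between -0.045 and -0.021 m) or (horizontal distance between chip_yellow and brass_post between 0.145 and 0.211 m and y of panel_yellow in the frame of tray between 0.021 and 0.045 m) or (horizontal distance between chip_yellow and brass_post between 0.211 and 0.277 m and y of panel_yellow in the frame of tray between 0.087 and 0.111 m)) and x of panel_yellow in the frame of tray between -0.012 and 0.012 m and z of panel_yellow in the frame of tray between 0.024 and 0.033 m and ((horizontal distance between chip_white and brass_post between 0.013 and 0.079 m and y of panel_white in the frame of tray between -0.111 and -0.087 m) or (horizontal distance between chip_white and brass_post between 0.079 and 0.145 m and y of panel_white in the frame of tray between -0.045 and -0.021 m) or (horizontal distance between chip_white and brass_post between 0.145 and 0.211 m and y of panel_white in the frame of tray between 0.021 and 0.045 m) or (horizontal distance between chip_white and brass_post between 0.211 and 0.277 m and y of panel_white in the frame of tray between 0.087 and 0.111 m)) and x of panel_white in the frame of tray between -0.012 and 0.012 m and z of panel_white in the frame of tray between 0.024 and 0.033 m); the robot touches nothing.
It fails at once if the blue panel is dropped or thrown (falls free of the fingers faster than 0.7 m/s, a fall of about 25 mm) (contact force between panel_blue and the fingers below 0.01 N and linear speed of panel_blue above 0.7 m/s).
It fails at once if the green panel is dropped or thrown (falls free of the fingers faster than 0.7 m/s, a fall of about 25 mm) (contact force between panel_green and the fingers below 0.01 N and linear speed of panel_green above 0.7 m/s).
It fails at once if the yellow panel is dropped or thrown (falls free of the fingers faster than 0.7 m/s, a fall of about 25 mm) (contact force between panel_yellow and the fingers below 0.01 N and linear speed of panel_yellow above 0.7 m/s).
It fails at once if the white panel is dropped or thrown (falls free of the fingers faster than 0.7 m/s, a fall of about 25 mm) (contact force between panel_white and the fingers below 0.01 N and linear speed of panel_white above 0.7 m/s).
It also fails if it takes over 101 s, if anything falls off the work surface, if the arm or the gripper's body presses on something with over 40 N, if the wrist force passes 120 N, or if a joint passes its speed limit or range.

### The arm

A 6-joint arm with a two-finger parallel gripper is mounted at the origin on the work surface. World frame = base frame: x ahead of the robot, y to its left, z up, the work surface at z = 0. Lengths are in mm, angles in rad, forces in N, time in s.
With the tool pointing down it reaches from about 225 to 875 mm from the base axis. Payload 3.4 kg.
Tool frame: the origin (TCP) lies midway between the tips of the shut fingers; the grasp point (between the pads) lies 19 mm behind it (bot.grip_depth is the distance from the TCP to the grasp point, in mm); z points along the fingers, y is the line along which they close (so a half turn about z gives the same grasp; the last joint's range is limited). The gripper opens to 85 mm and grips with 20 to 120 N. Pads are 22 mm wide; open, the fingers measure 114 mm over their backs; the gripper's body (76 mm by 85 mm) begins 54 mm behind the grasp point. The pads swing forward as they close: fully open they stand 13 mm farther back than shut.
Start: joints at [1.028, 0.276, 1.505, -0, 1.361, -0.121], TCP at [235.427, 524.63, 231.328] pointing down, gripper open.
Joint ranges: [-2.89, 2.89], [-0.75, 2.08], [0.22, 2.7], [-1.18, 4.32], [0.11, 2.71], [-2.7, 2.7]. Speed limits (rad/s): [2.57, 2.57, 3.14, 3.14, 3.14, 3.14].

### API

Orientations are given as a unit quaternion [w, x, y, z].
In Python, from plant import bot gives the robot as it stands.
- The arm moves only by the shell command python3 shift.py [FORCE], which reads ROWS from standard input. ROWS is a JSON list of rows, 1 to 5 of them, each an object with the fields finger_gap (the finger opening in mm), x, y, z (the shift in mm), yaw (a turn about the tool's z in rad); a field left out counts as zero (the opening has to be given); each row is the pose to reach, as a shift and turn from the pose commanded when the command began, along the tool's axes at that moment; what a row does not reach only later rows make up. A row lasts 1/8 s, in which the tool goes at most 62.5 mm and 0.188 rad, less where a joint would pass 70% of its speed; a pose out of reach is approached as far as the arm can. The fingers move at their own pace and stop on an object; FORCE is the grip in N (left out, the last holds). Time passes only in rows, so rows that do not move let the fingers close. It prints the time, the measured TCP pose, the force, the opening and the grip force at its end. Input that does not fit is refused with a message, and nothing moves.
- bot.state(): the state, without advancing time (a new reading comes with each control period).
- bot.camera(name): name is "scene" or "top" or "wrist"; returns a dict with "image" (384x512x3 uint8, red, green, blue), "mtx" (3x3 intrinsics, pixels), "world_from_camera" (4x4, takes a point from camera to world coordinates); the wrist camera has in their place "mount" (4x4, takes a point from camera to tool coordinates, whose origin is the TCP and whose axes are the flange's). Camera axes: x right, y up, looking along -z (the intrinsics and any distortion apply to the point x, -y, -z); pixel columns grow to the right and rows downward; lengths in mm; the calibration is good to about 2 mm. The wrist camera is an equidistant fisheye: a pixel r from the principal point sees the ray r / f radians off the axis. A picture is of the moment at which its call begins: read the wrist's pose just before it. There is no depth.
- bot.finish_job(): hands the job in; it is judged then, once.
The state is a dict: "t": time; "joint_positions": joint angles; "joint_vel": joint speeds; "tau": joint torques, N m; "tool_pos": TCP position; "ee_rot": TCP orientation; "force": force on the tool from outside, world axes, zero at the start; "wrist_torque": the same for the moment, N m; "opening": finger opening in mm; "grip_force": force on a finger pad.
Only numpy, scipy, OpenCV 4.12 (cv2) and the standard library are available. Lean on these libraries where they do the work, as an engineer would, in place of code of your own. Each camera call takes 0.05 s, during which the arm holds its last target. There are 200 camera calls.

## Working session

There is one attempt and no reset: what is moved stays moved. The work goes in short steps, Python scripts to look and compute and a shell command to move; the robot and the scene stay as the last step left them, time stands still between calls to the robot, and variables do not carry over. Pictures are saved under pics/ and viewed, at most 14 in all, crops included, and the job is handed in when it is done.

```bash
ls; mkdir -p pics
python3 - <<'E'
from plant import bot
import cv2,numpy as np
np.set_printoptions(precision=4,suppress=True)
s=bot.state();print(s)
for n in("scene","top","wrist"):
    c=bot.camera(n);np.savez(f"pics/{n}0.npz",**c)
    cv2.imwrite(f"pics/{n}0.png",c["image"][:,:,::-1]);print(n,[ (k,v) for k,v in c.items() if k!="image"])
E
```

```text
pics
plant.py
shift.py
{'t': 0.0, 'joint_positions': array([ 1.028 ,  0.2766,  1.5062,  0.    ,  1.3607, -0.121 ]), 'joint_vel': array([ 0.0019,  0.0009, -0.0015, -0.0002,  0.0002,  0.    ]), 'tau': array([ -0.0015, -41.6774, -24.5804,  -0.0003,   0.0111,  -0.    ]), 'tool_pos': array([235.1079, 524.1413, 230.4279]), 'ee_rot': array([-0.0003,  0.2093,  0.9778, -0.0009]), 'force': array([ 0.0376, -0.1395,  0.2934]), 'wrist_torque': array([ 0.0146,  0.0146, -0.0003]), 'grip_force': 0.0, 'opening': 85.47478394883724}
scene [('mtx', array([[433.0057,   0.    , 257.7231],
       [  0.    , 433.0057, 195.2126],
       [  0.    ,   0.    ,   1.    ]])), ('world_from_camera', array([[   0.6713,   -0.4777,    0.5666, 1032.6459],
       [   0.741 ,    0.4162,   -0.5269, -514.9155],
       [   0.0159,    0.7736,    0.6334,  647.4976],
       [   0.    ,    0.    ,    0.    ,    1.    ]]))]
top [('mtx', array([[349.8902,   0.    , 253.068 ],
       [  0.    , 349.8902, 188.9494],
       [  0.    ,   0.    ,   1.    ]])), ('world_from_camera', array([[  0.0004,   0.9949,  -0.1011, 424.7408],
       [ -1.    ,   0.0006,   0.0014, -22.5406],
       [  0.0014,   0.1011,   0.9949, 894.6818],
       [  0.    ,   0.    ,   0.    ,   1.    ]]))]
wrist [('mtx', array([[297.3186,   0.    , 255.1182],
       [  0.    , 297.3186, 189.9607],
       [  0.    ,   0.    ,   1.    ]])), ('mount', array([[   0.001 ,    0.9494,    0.314 ,   80.8536],
       [   1.    ,   -0.0008,   -0.0009,   -0.077 ],
       [  -0.0006,    0.314 ,   -0.9494, -141.2438],
       [   0.    ,    0.    ,    0.    ,    1.    ]]))]
```

View pics/top0.png

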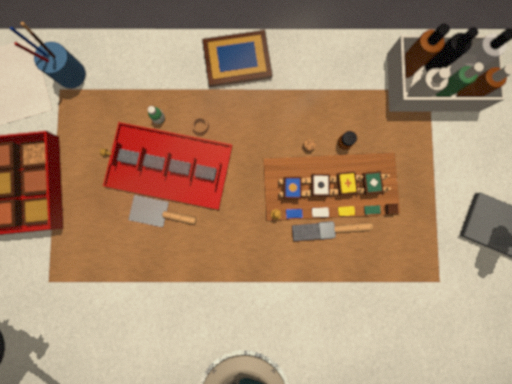

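View pics/scene0.png

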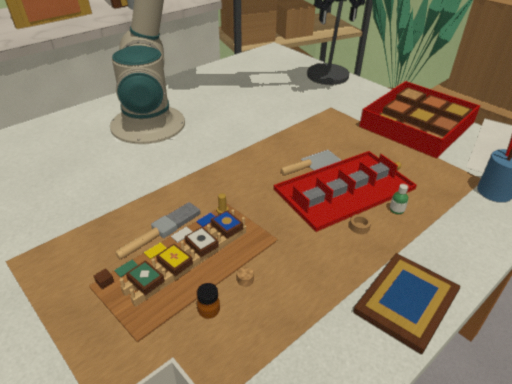

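The top view shows the brass post at (276,214), on the left end of the rack. From it the chips run blue (294,213), white (320,212), yellow (346,211), green (372,211), with the panels behind them in row ~185. The tray knob is at (105,153) and the pads are at about (128,157), (154,161), (181,167) and (205,172). So green goes to the pad next to the knob, then yellow, white, and blue farthest. The scene view agrees.

```bash
cat > h.py <<'E'
import numpy as np, cv2
from scipy.spatial.transform import Rotation as R
np.set_printoptions(precision=2,suppress=True)
def rot(s): q=s["ee_rot"]; return R.from_quat(np.r_[q[1:],q[0]]).as_matrix()
def pose(c,s=None):
    if "world_from_camera" in c: return c["world_from_camera"]
    T=np.eye(4);T[:3,:3]=rot(s);T[:3,3]=s["tool_pos"];return T@c["mount"]
def ray(c,px,s=None):
    T=pose(c,s);M=c["mtx"];a=(px[0]-M[0,2])/M[0,0];b=(px[1]-M[1,2])/M[1,1]
    if "mount" in c:
        r=np.hypot(a,b)+1e-12;d=np.array([a/r*np.sin(r),-b/r*np.sin(r),-np.cos(r)])
    else: d=np.array([a,-b,-1.])
    d=T[:3,:3]@d;return T[:3,3],d/np.linalg.norm(d)
def onz(r,z): o,d=r;return o+d*(z-o[2])/d[2]
def tri(rs):
    A=np.zeros((3,3));b=np.zeros(3)
    for o,d in rs: P=np.eye(3)-np.outer(d,d);A+=P;b+=P@o
    p=np.linalg.solve(A,b);return p,max(np.linalg.norm(np.cross(p-o,d)) for o,d in rs)
HSV=dict(red=((172,130,90),(8,255,255)),blue=((108,150,60),(125,255,255)),yellow=((22,150,120),(33,255,255)),
 green=((60,80,40),(90,255,180)),white=((0,0,150),(180,50,255)),grey=((0,0,60),(180,60,200)),brass=((18,100,70),(28,255,235)))
def mask(img,col):
    h=cv2.cvtColor(img,cv2.COLOR_RGB2HSV);lo,hi=HSV[col]
    if lo[0]>hi[0]: return cv2.inRange(h,lo,(180,)+hi[1:])|cv2.inRange(h,(0,)+lo[1:],hi)
    return cv2.inRange(h,lo,hi)
def blobs(img,col,box=None,amin=25):
    m=mask(img,col)
    if box: k=np.zeros_like(m);x0,y0,x1,y1=box;k[y0:y1,x0:x1]=255;m&=k
    cs,_=cv2.findContours(m,cv2.RETR_EXTERNAL,cv2.CHAIN_APPROX_NONE);out=[]
    for c in cs:
        if cv2.contourArea(c)>=amin: out.append((cv2.minAreaRect(c),cv2.contourArea(c),c))
    return out
E
python3 - <<'E'
from h import *
for n,rb,tb in(("top",(262,165,400,222),(95,115,240,215)),("scene",(80,180,290,320),(270,145,420,230))):
    c=np.load(f"pics/{n}0.npz");print(n)
    for col in("blue","white","yellow","green","brass"):
        print(col,[(np.round(b[0][0],1),np.round(b[0][1],1),round(b[0][2]),b[1]) for b in blobs(c["image"],col,rb,12)])
    for col in("grey","brass"): print("tray",col,[(np.round(b[0][0],1),np.round(b[0][1],1),round(b[0][2]),b[1]) for b in blobs(c["image"],col,tb,12 if col=="brass" else 60)])
E
```

```text
top
blue [(array([293.5, 213. ]), array([ 6., 13.]), 90, 62.5), (array([292.5, 192.5]), array([ 5., 11.]), 90, 27.0), (array([292.5, 182. ]), array([ 4., 11.]), 90, 19.5)]
white [(array([320. , 212.5]), array([ 7., 14.]), 90, 86.0), (array([373.5, 182. ]), array([6.4, 6.4]), 45, 33.0), (array([320.5, 184.5]), array([15., 11.]), 90, 164.5)]
yellow [(array([346.1, 210.8]), array([ 8.7, 15.9]), 85, 113.5), (array([347.4, 182.6]), array([18.8, 14.6]), 82, 240.5)]
green [(array([371.5, 209.5]), array([ 5., 13.]), 90, 62.0), (array([373.4, 182.2]), array([16.3, 12. ]), 82, 170.0)]
brass [(array([275.5, 214. ]), array([8., 7.]), 90, 44.0), (array([346., 211.]), array([10., 16.]), 90, 151.5), (array([347.4, 182.8]), array([20.5, 16.5]), 83, 296.5)]
tray grey [(array([148.8, 208. ]), array([34.5, 19.2]), 11, 490.0), (array([205.4, 172.6]), array([17.4, 10.2]), 10, 138.0), (array([179. , 166.9]), array([17.7,  9.2]), 11, 131.0), (array([153. , 161.3]), array([17.8, 10. ]), 11, 152.0), (array([127.2, 156.5]), array([18.6, 10.8]), 11, 173.0)]
tray brass [(array([103.7, 152. ]), array([6.4, 6.1])
[... 936 characters left out ...]
.5), (array([213.2, 231.1]), array([6. , 4.4]), 18, 16.0), (array([137.4, 242.3]), array([ 9.8, 46.6]), 59, 294.5), (array([226.5, 220. ]), array([4., 7.]), 90, 26.5), (array([220.8, 202.6]), array([19.6, 11.7]), 78, 143.5)]
tray grey [(array([397.5, 206.6]), array([15.4, 10.8]), 13, 122.5), (array([314.9, 195.3]), array([14.7, 18.6]), 68, 205.5), (array([337.7, 186.5]), array([14.5, 17.3]), 68, 175.0), (array([359.8, 177.6]), array([14.3, 15.2]), 63, 151.5), (array([380.5, 169.4]), array([14.1, 14.4]), 61, 128.5), (array([320.6, 159.4]), array([14.5, 37. ]), 72, 348.5)]
tray brass [(array([398.9, 164.1]), array([7.6, 4.1]), 72, 18.5), (array([296.3, 165.7]), array([ 7.2, 29. ]), 69, 119.5)]
```

Run:
```python
from h import *
t=np.load("pics/top0.npz");s=np.load("pics/scene0.npz")
P=dict(blue=((292.3,187),(226.4,220.3)),white=((320.5,184.5),(200.8,237.8)),yellow=((347.4,182.7),(174,258.5)),green=((373.4,182.2),(144,273.5)),
 c_blue=((293.5,213),(205.8,219.5)),c_white=((320,212.5),(181.3,234.3)),c_green=((371.5,209.5),(125.7,267.2)),knob=((103.7,152),(398.9,164.1)))
for k,(a,b) in P.items():
    p,e=tri([ray(t,a),ray(s,b)]);print(k,p,round(e,1),"plane46",onz(ray(t,a),46),onz(ray(s,b),46))
for a in((205.4,172.6),(179,166.9),(153,161.3),(127.2,156.5)): print("pad",onz(ray(t,a),28))
```

```text
blue [ 515.36 -119.21   49.2 ] 0.2 plane46 [ 515.8  -119.45   46.  ] [ 512.49 -117.21   46.  ]
white [ 521.52 -187.96   49.02] 0.2 plane46 [ 521.98 -188.39   46.  ] [ 518.8  -186.46   46.  ]
yellow [ 527.   -254.78   42.92] 0.3 plane46 [ 526.45 -254.22   46.  ] [ 529.81 -255.87   46.  ]
green [ 527.28 -316.92   48.96] 0.1 plane46 [ 527.71 -317.83   46.  ] [ 524.68 -316.03   46.  ]
c_blue [ 453.02 -126.3    12.64] 0.9 plane46 [ 452.48 -121.67   46.  ] [ 482.89 -147.38   46.  ]
c_white [ 454.92 -192.32   12.18] 0.1 plane46 [ 453.72 -185.88   46.  ] [ 485.73 -209.44   46.  ]
c_green [ 461.87 -322.7    14.  ] 1.0 plane46 [ 461.04 -310.93   46.  ] [ 489.96 -333.1    46.  ]
knob [610.87 359.3   17.49] 3.5 plane46 [602.23 344.19  46.  ] [631.32 323.71  46.  ]
pad [553.83  95.48  28.  ]
pad [568.21 161.81  28.  ]
pad [582.38 227.33  28.  ]
pad [594.55 292.47  28.  ]
```

```bash
cat > goal.py <<'E'
import sys;from h import *;from plant import bot
x,y,z,psi=map(float,sys.argv[1:5]);s=bot.state();r=rot(s)
d=r.T@(np.array([x,y,z])-s["tool_pos"]);p=np.arctan2(r[1,1],r[0,1])
print("t",s["t"],"pos",s["tool_pos"],"psi",round(p,3),"delta",d,"turn",round((p-psi+np.pi)%(2*np.pi)-np.pi,3),"|d|",np.linalg.norm(d))
E
echo '[{"finger_gap":85, "x":-43, "y":-41, "yaw":0.18}, {"finger_gap":85, "x":-86, "y":-82, "yaw":0.36}, {"finger_gap":85, "x":-129, "y":-123, "yaw":0.54}, {"finger_gap":85, "x":-172, "y":-164, "yaw":0.72}, {"finger_gap":85, "x":-215, "y":-205, "yaw":0.9}]' | python3 shift.py 40
python3 goal.py 519 -155 230 0.055
```

```text
t: 0.78
tool_pos: [348.0, 247.8, 231.3]
ee_rot: [0.0, 0.616, 0.788, 0.0]
force: [1.6, 0.4, 0.3]
opening: 85.3
grip_force: 0.0
t 0.775 pos [347.96 247.82 231.25] psi 0.244 delta [-432.18   68.8     1.31] turn 0.189 |d| 437.6272291888984
```

```bash
echo '[{"finger_gap":85, "x":-60, "y":10, "yaw":0.1}, {"finger_gap":85, "x":-120, "y":19, "yaw":0.189}, {"finger_gap":85, "x":-180, "y":29, "yaw":0.189}, {"finger_gap":85, "x":-240, "y":38, "yaw":0.189}, {"finger_gap":85, "x":-300, "y":48, "yaw":0.189}]' | python3 shift.py
python3 goal.py 519 -155 230 0.055
```

```text
t: 1.4
tool_pos: [468.5, -31.3, 231.3]
ee_rot: [-0.0, 0.686, 0.728, 0.0]
force: [1.5, 1.5, -0.2]
opening: 84.7
grip_force: 0.0
t 1.4 pos [468.45 -31.27 231.26] psi 0.059 delta [-126.52   43.11    1.23] turn 0.004 |d| 133.66514486383855
```

```bash
cat > look.py <<'E'
import sys;from h import *;from plant import bot;import pickle
n=sys.argv[1];s=bot.state();c=bot.camera("wrist");pickle.dump((s,c),open(f"pics/{n}.pkl","wb"))
cv2.imwrite(f"pics/{n}.png",c["image"][:,:,::-1]);print(s["tool_pos"],s["joint_vel"])
E
echo '[{"finger_gap":85, "x":-55, "y":17}, {"finger_gap":85, "x":-110, "y":35}, {"finger_gap":85, "x":-125, "y":40}, {"finger_gap":85, "x":-125, "y":40}, {"finger_gap":85, "x":-125, "y":40}]' | python3 shift.py
python3 look.py w1
python3 goal.py 519 -215 230 0.055
```

```text
t: 2.02
tool_pos: [514.7, -150.1, 231.1]
ee_rot: [-0.001, 0.685, 0.728, 0.0]
force: [-0.4, -1.1, 0.1]
opening: 84.8
grip_force: 0.0
[ 514.72 -150.13  231.14] [ 0.01 -0.01  0.   -0.   -0.   -0.  ]
t 2.075 pos [ 514.79 -149.99  231.32] psi 0.062 delta [-65.14   0.2    1.25] turn 0.007 |d| 65.15693668760416
```

View pics/w1.png

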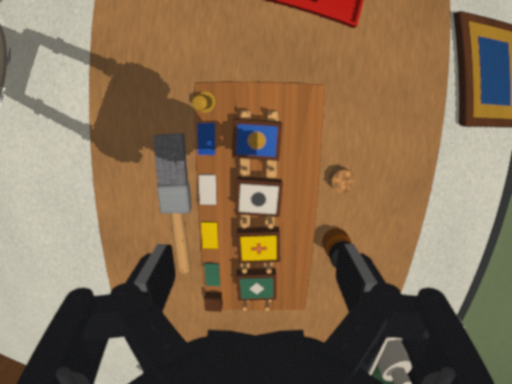

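The wrist view shows all four panels: blue (257,140), white (259,198), yellow (259,247), green (256,287). The chips are in column 207 and the post is at (203,102). Next I move 70 mm along and measure from a second place.

```bash
echo '[{"finger_gap":85, "x":-35}, {"finger_gap":85, "x":-65}, {"finger_gap":85, "x":-65}, {"finger_gap":85, "x":-65}]' | python3 shift.py
python3 look.py w2
cat > panels.py <<'E'
import sys,pickle;from h import *
HSV["green"]=((60,80,40),(95,255,200))
D=[pickle.load(open(f"pics/{n}.pkl","rb")) for n in sys.argv[1:]]
M={}
for s,c in D:
    for col in("blue","white","yellow","green"):
        m=mask(c["image"],col);m[:,:225]=0;m[:,300:]=0;m[:60]=0;m[325:]=0
        cs,_=cv2.findContours(cv2.morphologyEx(m,cv2.MORPH_CLOSE,np.ones((5,5))),cv2.RETR_EXTERNAL,cv2.CHAIN_APPROX_NONE)
        if not cs: continue
        k=max(cs,key=cv2.contourArea);k=cv2.convexHull(k);rc=cv2.minAreaRect(k);r=ray(c,rc[0],s);M.setdefault(col,[]).append(r)
        b=np.array([onz(ray(c,p,s),46)[:2] for p in cv2.boxPoints(rc)]);e=[b[1]-b[0],b[2]-b[1]];L=[np.linalg.norm(v) for v in e];v=e[int(np.argmax(L))]
        print(col,np.round(rc[0],1),"z46",onz(r,46),"size",np.round(L),"yaw",round((np.arctan2(v[1],v[0])+np.pi/2)%np.pi-np.pi/2,3))
for k,r in M.items():
    if len(r)>1: print("TRI",k,*tri(r))
E
python3 panels.py w1 w2
```

```text
t: 2.58
tool_pos: [519.1, -214.9, 231.4]
ee_rot: [-0.0, 0.685, 0.728, 0.0]
force: [0.6, -0.4, 0.0]
opening: 85.3
grip_force: 0.0
[ 519.08 -214.93  231.42] [ 0.01 -0.    0.    0.   -0.   -0.  ]
blue [256.1 139.9] z46 [ 513.65 -118.76   46.  ] size [32. 42.] yaw -0.009
white [258.1 198.7] z46 [ 520.34 -187.38   46.  ] size [34. 44.] yaw -0.01
yellow [258.  247.5] z46 [ 524.45 -252.35   46.  ] size [44. 36.] yaw 0.061
green [256. 288.] z46 [ 525.99 -316.11   46.  ] size [40. 31.] yaw 0.062
blue [255.8  81.3] z46 [ 513.79 -119.01   46.  ] size [32. 42.] yaw 0.003
white [259.4 143.7] z46 [ 522.   -187.67   46.  ] size [34. 40.] yaw -0.003
yellow [258.  199.5] z46 [ 524.76 -253.37   46.  ] size [44. 36.] yaw 0.062
green [255.7 246.5] z46 [ 526.03 -316.08   46.  ] size [41. 32.] yaw 0.109
TRI blue [ 513.73 -118.95   44.72] 0.06627690853112388
TRI white [ 521.22 -187.98   44.27] 0.8217879476762986
TRI yellow [ 524.81 -255.29   40.73] 0.12377456062989137
TRI green [ 526.   -315.97   46.19] 0.018323380260119867
```

```bash
python3 goal.py 524.7 -254 15 0.06
```

```text
t 2.625 pos [ 519.14 -214.91  231.48] psi 0.061 delta [-39.56   3.15 216.44] turn 0.001 |d| 220.0477948170766
```

```bash
echo '[{"finger_gap":85, "x":-30, "y":3, "z":40}, {"finger_gap":85, "x":-39.5, "y":3, "z":90}, {"finger_gap":85, "x":-39.5, "y":3, "z":130}, {"finger_gap":85, "x":-39.5, "y":3, "z":130}, {"finger_gap":85, "x":-39.5, "y":3, "z":130}]' | python3 shift.py
python3 goal.py 524.7 -254 15 0.06; python3 look.py w3
```

```text
t: 3.25
tool_pos: [525.9, -255.6, 102.9]
ee_rot: [0.001, 0.685, 0.728, 0.0]
force: [-0.2, 0.5, 0.6]
opening: 84.6
grip_force: 0.0
t 3.25 pos [ 525.88 -255.64  102.91] psi 0.061 delta [ 1.82 -1.27 87.9 ] turn 0.001 |d| 87.93278549347941
[ 525.88 -255.64  102.91] [-0.   -0.02 -0.02 -0.   -0.    0.  ]
```

View pics/w3.png

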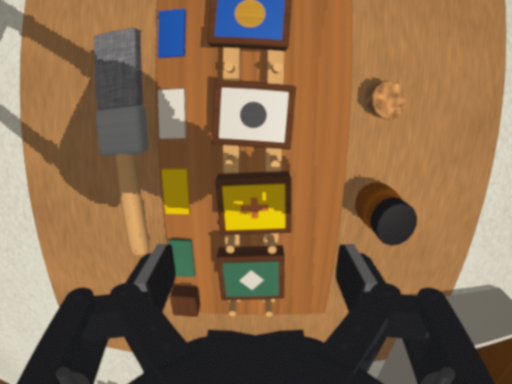

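The fingers are centred on column 256 and the yellow panel is at (255,207), so the lateral fit is good. The pins and the neighbouring panels are clear, so I descend and grip.

```bash
echo '[{"finger_gap":85, "x":1, "y":-1, "z":40}, {"finger_gap":85, "x":1, "y":-1, "z":70}, {"finger_gap":85, "x":1, "y":-1, "z":87}, {"finger_gap":85, "x":1, "y":-1, "z":87}, {"finger_gap":85, "x":1, "y":-1, "z":87}]' | python3 shift.py
echo '[{"finger_gap":40}, {"finger_gap":40}, {"finger_gap":40}, {"finger_gap":40}, {"finger_gap":40}]' | python3 shift.py 40; python3 look.py w4
```

```text
t: 3.92
tool_pos: [525.2, -255.6, 16.2]
ee_rot: [0.002, 0.685, 0.728, 0.0]
force: [0.1, -1.5, 0.3]
opening: 85.3
grip_force: 0.0
t: 4.55
tool_pos: [524.5, -255.3, 15.6]
ee_rot: [0.001, 0.686, 0.728, 0.0]
force: [-0.5, 1.3, 4.9]
opening: 53.9
grip_force: 42.3
[ 524.46 -255.34   15.62] [-0.  0.  0. -0.  0.  0.]
```

View pics/w4.png

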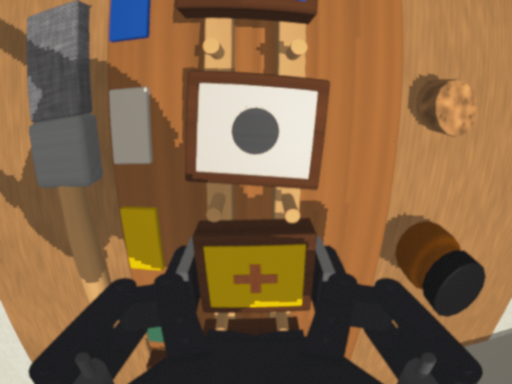

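The yellow panel is held square at (255,276) with an opening of 53.9. I work out its offset in the hand and lift.

```bash
python3 - <<'E'
from h import *;import pickle
s,c=pickle.load(open("pics/w4.pkl","rb"))
b=max(blobs(c["image"],"yellow",(190,235,325,320)),key=lambda b:b[1]);r=cv2.minAreaRect(b[2])
p=onz(ray(c,r[0],s),46);print(r,p,"tool",rot(s).T@(p-s["tool_pos"]))
E
echo '[{"finger_gap":40, "z":-30}, {"finger_gap":40, "z":-80}, {"finger_gap":40, "z":-130}, {"finger_gap":40, "z":-130}]' | python3 shift.py
python3 goal.py 577 200 180 -0.204
```

```text
((255.1575469970703, 276.4595642089844), (61.396366119384766, 101.09187316894531), 88.60282135009766) [ 524.19 -252.06   46.  ] tool [  3.25  -0.01 -30.38]
t: 5.1
tool_pos: [526.5, -256.6, 149.2]
ee_rot: [0.005, 0.686, 0.728, 0.001]
force: [0.2, -0.5, -0.2]
opening: 53.6
grip_force: 42.0
t 5.1 pos [ 526.47 -256.61  149.19] psi 0.06 delta [452.56  78.11 -32.89] turn 0.264 |d| 460.4293165690171
```

```bash
echo '[{"finger_gap":40, "x":50, "y":9, "z":-15, "yaw":0.05}, {"finger_gap":40, "x":110, "y":19, "z":-30, "yaw":0.1}, {"finger_gap":40, "x":170, "y":29, "z":-33, "yaw":0.15}, {"finger_gap":40, "x":230, "y":40, "z":-33, "yaw":0.2}, {"finger_gap":40, "x":290, "y":50, "z":-33, "yaw":0.26}]' | python3 shift.py
echo '[{"finger_gap":40, "x":60}, {"finger_gap":40, "x":110}, {"finger_gap":40, "x":110}, {"finger_gap":40, "x":110}]' | python3 shift.py
python3 look.py w5
python3 goal.py 577 200 180 -0.204
```

```text
t: 5.72
tool_pos: [555.6, 39.5, 176.3]
ee_rot: [-0.0, 0.775, 0.632, -0.0]
force: [1.0, -0.8, -1.5]
opening: 53.4
grip_force: 42.1
t: 6.22
tool_pos: [577.2, 145.0, 176.2]
ee_rot: [-0.0, 0.774, 0.633, -0.001]
force: [-0.1, -0.9, -0.5]
opening: 53.5
grip_force: 42.0
[577.24 145.03 176.19] [-0.03 -0.01  0.    0.    0.    0.  ]
t 6.275 pos [577.41 144.44 176.47] psi -0.2 delta [ 54.36 -11.46  -3.58] turn 0.004 |d| 55.67405196119259
```

View pics/w5.png

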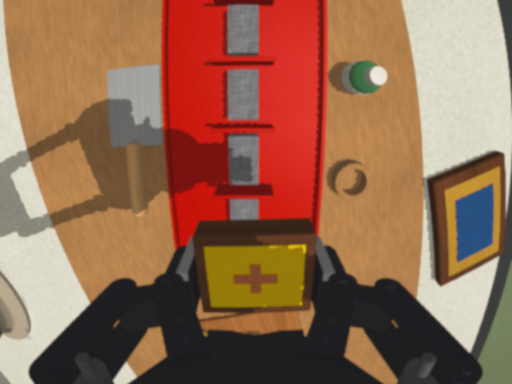

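The pads are at (243,28), (242,94), (243,159) and a partly hidden one at (244,209); the tray runs straight up the image. I take a second place for the heights.

```bash
echo '[{"finger_gap":40, "x":30, "y":-5}, {"finger_gap":40, "x":54, "y":-11}, {"finger_gap":40, "x":54, "y":-11}, {"finger_gap":40, "x":54, "y":-11}]' | python3 shift.py
python3 look.py w6
cat > pads.py <<'E'
import sys,pickle;from h import *
A=[]
for n in sys.argv[1:]:
    s,c=pickle.load(open(f"pics/{n}.pkl","rb"))
    im=c["image"];h=cv2.cvtColor(im,cv2.COLOR_RGB2HSV)
    m=cv2.inRange(h,(0,0,40),(180,90,220));m[:,:215]=0;m[:,275:]=0;m[218:]=0
    cs,_=cv2.findContours(cv2.morphologyEx(m,cv2.MORPH_OPEN,np.ones((5,5))),cv2.RETR_EXTERNAL,cv2.CHAIN_APPROX_NONE);L=[]
    for k in cs:
        rc=cv2.minAreaRect(k)
        if cv2.contourArea(k)<400: continue
        r=ray(c,rc[0],s);p=onz(r,28);L.append((p,r));print(n,np.round(rc[0],1),np.round(rc[1]),round(rc[2]),"z28",p,"size",[round(np.linalg.norm(onz(ray(c,a,s),28)-onz(ray(c,b,s),28))) for a,b in zip(cv2.boxPoints(rc)[:2],cv2.boxPoints(rc)[1:3])])
    A.append(L)
if len(A)>1:
  for p,r in A[0]:
    for q,r2 in A[1]:
        if np.linalg.norm(p-q)<15: print("TRI",*tri([r,r2]))
E
python3 pads.py w5 w6
```

```text
t: 6.78
tool_pos: [578.0, 198.9, 177.2]
ee_rot: [0.0, 0.775, 0.632, -0.0]
force: [-0.3, -0.4, -0.5]
opening: 53.3
grip_force: 42.0
[577.97 198.86 177.17] [-0. -0. -0.  0.  0.  0.]
w5 [243.5 208.5] [17. 27.] 90 z28 [557.88 112.53  28.  ] size [28, 19]
w5 [242.5 159. ] [50. 29.] 90 z28 [567.95 164.53  28.  ] size [28, 51]
w5 [242.   94.5] [49. 30.] 90 z28 [580.52 227.09  28.  ] size [29, 48]
w5 [242.  29.] [50. 30.] 90 z28 [593.38 290.65  28.  ] size [29, 51]
w6 [252.5 201.5] [31. 27.] 90 z28 [569.58 171.89  28.  ] size [28, 35]
w6 [252.5 146.5] [49. 29.] 90 z28 [581.25 228.62  28.  ] size [28, 49]
w6 [252.  81.] [48. 30.] 90 z28 [593.69 291.9   28.  ] size [29, 47]
TRI [564.83 155.14 -17.64] 0.9018265364390472
TRI [580.5  227.18  19.54] 0.3670186312539508
TRI [593.53 292.23  21.09] 0.1525034053378963
```

```bash
python3 goal.py 580.9 225.5 60 -0.202;echo '[{"finger_gap":40, "x":20, "y":-3, "z":30}, {"finger_gap":40, "x":26.5, "y":-3, "z":70}, {"finger_gap":40, "x":26.5, "y":-3, "z":117}, {"finger_gap":40, "x":26.5, "y":-3, "z":117}, {"finger_gap":40, "x":26.5, "y":-3, "z":117}]' | python3 shift.py
python3 goal.py 580.9 225.5 16.5 -0.202; python3 look.py w7
```

```text
t 6.825 pos [578.03 198.86 177.22] psi -0.202 delta [ 26.77  -2.51 117.2 ] turn 0.0 |d| 120.2472269646327
t: 7.45
tool_pos: [581.7, 226.6, 61.8]
ee_rot: [0.001, 0.774, 0.633, 0.001]
force: [0.6, -0.5, -0.5]
opening: 53.6
grip_force: 42.1
t 7.45 pos [581.66 226.6   61.77] psi -0.201 delta [-1.27 -0.62 45.27] turn 0.001 |d| 45.29175072184679
[581.66 226.6   61.77] [ 0.   -0.02 -0.02  0.   -0.   -0.  ]
```

View pics/w7.png

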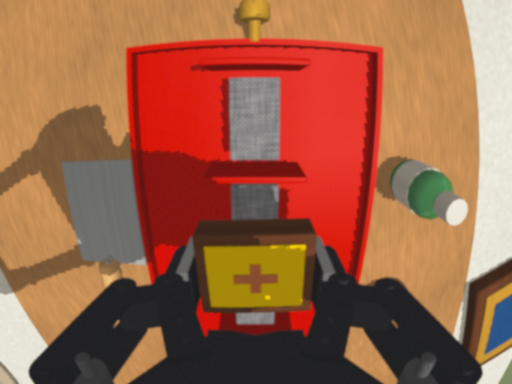

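The held panel (255,277) is in line with the pad column (255), and the knob at (254,10) is ahead. I lower it.

```bash
echo '[{"finger_gap":40, "x":-0.5, "y":-0.5, "z":25}, {"finger_gap":40, "x":-0.5, "y":-0.5, "z":38}, {"finger_gap":40, "x":-0.5, "y":-0.5, "z":42}, {"finger_gap":40, "x":-0.5, "y":-0.5, "z":44}, {"finger_gap":40, "x":-0.5, "y":-0.5, "z":44}]' | python3 shift.py
python3 goal.py 580.9 225.5 15.6 -0.202
```

```text
t: 8.12
tool_pos: [580.2, 226.8, 16.9]
ee_rot: [0.0, 0.774, 0.633, 0.0]
force: [-0.5, 0.1, -0.9]
opening: 53.2
grip_force: 42.1
t 8.125 pos [580.23 226.81  16.86] psi -0.2 delta [-1.15  0.92  1.26] turn 0.002 |d| 1.9384679477461335
```

```bash
echo '[{"finger_gap":40, "y":0.5, "z":1}, {"finger_gap":40, "y":0.5, "z":1}, {"finger_gap":40, "y":0.5, "z":1}]' | python3 shift.py
echo '[{"finger_gap":85}, {"finger_gap":85}, {"finger_gap":85}, {"finger_gap":85}, {"finger_gap":85}]' | python3 shift.py
echo '[{"finger_gap":85, "z":-30}, {"finger_gap":85, "z":-80}, {"finger_gap":85, "z":-130}, {"finger_gap":85, "z":-160}, {"finger_gap":85, "x":-50, "z":-160}]' | python3 shift.py
echo '[{"finger_gap":85, "x":-20}, {"finger_gap":85, "x":-20}, {"finger_gap":85, "x":-20}]' | python3 shift.py;python3 look.py w8; python3 goal.py 526.3 -316 150 0.06
```

```text
t: 8.5
tool_pos: [580.7, 226.7, 15.7]
ee_rot: [0.0, 0.774, 0.633, 0.001]
force: [0.4, 0.2, 1.2]
opening: 53.2
grip_force: 42.2
t: 9.12
tool_pos: [580.3, 226.6, 15.3]
ee_rot: [-0.0, 0.774, 0.633, 0.0]
force: [-0.6, 0.4, -0.6]
opening: 84.8
grip_force: 0.0
t: 9.75
tool_pos: [573.1, 179.8, 178.7]
ee_rot: [0.002, 0.773, 0.634, 0.004]
force: [0.1, -0.8, -0.4]
opening: 84.9
grip_force: 0.0
t: 10.12
tool_pos: [566.6, 158.7, 175.0]
ee_rot: [-0.0, 0.774, 0.633, 0.0]
force: [0.2, -0.1, 1.2]
opening: 85.1
grip_force: 0.0
[566.62 158.72 175.01] [ 0.01  0.01 -0.   -0.    0.   -0.  ]
t 10.175 pos [566.62 158.92 174.95] psi -0.2 delta [-473.51   54.64   24.54] turn -0.26 |d| 477.2814581505721
```

View pics/w8.png

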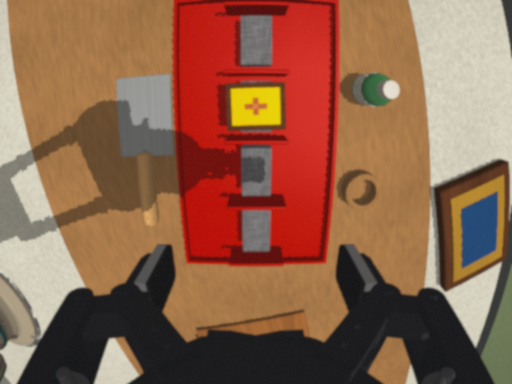

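Yellow lies at (255,106), midway between the dividers (rows 72 and 137) and square. I check the numbers and the other pads while travelling to green.

```bash
python3 - <<'E'
from h import *;import pickle
s,c=pickle.load(open("pics/w8.pkl","rb"))
b=max(blobs(c["image"],"yellow",(215,70,300,140)),key=lambda b:b[1]);r=b[0];print(r,onz(ray(c,r[0],s),46))
E
python3 pads.py w8
echo '[{"finger_gap":85, "x":-60, "y":7, "yaw":-0.06}, {"finger_gap":85, "x":-120, "y":14, "yaw":-0.12}, {"finger_gap":85, "x":-180, "y":21, "yaw":-0.18}, {"finger_gap":85, "x":-240, "y":28, "yaw":-0.24}, {"finger_gap":85, "x":-300, "y":35, "yaw":-0.26}]' | python3 shift.py
python3 goal.py 526.3 -316 140 0.06
```

```text
((255.3580322265625, 106.03262329101562), (38.86984634399414, 50.29376220703125), 88.36341857910156) [580.73 228.17  46.  ]
w8 [255.5 170.5] [49. 29.] 90 z28 [568.07 164.67  28.  ] size [28, 51]
w8 [255.5  40. ] [50. 31.] 90 z28 [593.53 290.91  28.  ] size [29, 50]
t: 10.8
tool_pos: [541.7, -144.0, 175.1]
ee_rot: [0.0, 0.685, 0.729, 0.0]
force: [1.0, 0.0, -0.1]
opening: 84.8
grip_force: 0.0
t 10.8 pos [ 541.68 -143.95  175.11] psi 0.062 delta [-170.78  -26.08   35.  ] turn 0.002 |d| 176.2659802937939
```

```bash
echo '[{"finger_gap":85, "x":-58, "y":-9, "z":10}, {"finger_gap":85, "x":-116, "y":-18, "z":30}, {"finger_gap":85, "x":-160, "y":-26, "z":50}, {"finger_gap":85, "x":-170, "y":-26, "z":70}, {"finger_gap":85, "x":-170, "y":-26, "z":70}]' | python3 shift.py
echo '[{"finger_gap":85}]' | python3 shift.py >/dev/null
python3 look.py w9; python3 panels.py w9 | grep -v TRI; python3 goal.py 526.2 -316 15 0.06
```

```text
t: 11.42
tool_pos: [524.9, -313.9, 103.1]
ee_rot: [-0.002, 0.686, 0.728, 0.0]
force: [-0.6, -0.3, 0.1]
opening: 85.4
grip_force: 0.0
[ 526.13 -313.37  105.61] [ 0.   -0.02 -0.   -0.   -0.   -0.  ]
white [255.3 213.3] z46 [ 526.44 -316.91   46.  ] size [15. 14.] yaw 0.88
green [255.2 212.5] z46 [ 526.36 -316.3    46.  ] size [42. 33.] yaw 0.101
t 11.6 pos [ 526.26 -313.38  106.07] psi 0.061 delta [-2.59 -0.33 91.07] turn 0.001 |d| 91.10406176292263
```

```bash
echo '[{"finger_gap":85, "x":-3, "z":45}, {"finger_gap":85, "x":-3, "z":75}, {"finger_gap":85, "x":-3, "z":91}, {"finger_gap":85, "x":-3, "z":91}, {"finger_gap":85, "x":-3, "z":91}]' | python3 shift.py
echo '[{"finger_gap":40}, {"finger_gap":40}, {"finger_gap":40}, {"finger_gap":40}, {"finger_gap":40}]' | python3 shift.py 40
python3 goal.py 526 -316 15 0.06
echo '[{"finger_gap":40, "z":-30}, {"finger_gap":40, "z":-85}, {"finger_gap":40, "z":-140}, {"finger_gap":40, "x":60, "y":10, "z":-165, "yaw":0.06}, {"finger_gap":40, "x":120, "y":20, "z":-165, "yaw":0.12}]' | python3 shift.py
python3 goal.py 594 290.5 175 -0.202
```

```text
t: 12.22
tool_pos: [526.6, -317.7, 15.7]
ee_rot: [0.001, 0.685, 0.728, 0.0]
force: [-0.3, -1.1, -0.1]
opening: 85.0
grip_force: 0.0
t: 12.85
tool_pos: [526.2, -317.8, 15.6]
ee_rot: [0.001, 0.686, 0.728, 0.0]
force: [-1.3, 0.7, 5.0]
opening: 53.8
grip_force: 42.3
t 12.85 pos [ 526.16 -317.78   15.58] psi 0.06 delta [ 1.79 -0.06  0.58] turn -0.0 |d| 1.8826560309716813
t: 13.48
tool_pos: [539.6, -197.8, 182.0]
ee_rot: [0.003, 0.73, 0.684, 0.001]
force: [0.9, 0.4, -0.7]
opening: 53.8
grip_force: 42.1
t 13.475 pos [ 539.59 -197.82  181.96] psi -0.065 delta [490.83  22.71   6.13] turn 0.137 |d| 491.3948107576859
```

```bash
echo '[{"finger_gap":40, "x":60, "y":3, "yaw":0.03}, {"finger_gap":40, "x":120, "y":6, "yaw":0.06}, {"finger_gap":40, "x":180, "y":8, "yaw":0.09}, {"finger_gap":40, "x":240, "y":11, "yaw":0.12}, {"finger_gap":40, "x":300, "y":14, "yaw":0.137}]' | python3 shift.py
echo '[{"finger_gap":40, "x":60}, {"finger_gap":40, "x":120}, {"finger_gap":40, "x":170}, {"finger_gap":40, "x":170}]' | python3 shift.py
python3 goal.py 594 290 60 -0.202
```

```text
t: 14.1
tool_pos: [570.0, 102.8, 179.4]
ee_rot: [0.0, 0.773, 0.634, 0.0]
force: [0.8, -0.3, 0.3]
opening: 53.5
grip_force: 42.1
t: 14.6
tool_pos: [603.4, 271.4, 178.6]
ee_rot: [-0.001, 0.772, 0.636, 0.0]
force: [-0.0, -0.5, -0.6]
opening: 53.3
grip_force: 42.0
t 14.6 pos [603.35 271.42 178.56] psi -0.193 delta [ 16.29 -12.7  118.59] turn 0.009 |d| 120.37469500919038
```

```bash
echo '[{"finger_gap":40, "x":16, "y":-12.5, "z":25, "yaw":0.009}, {"finger_gap":40, "x":16, "y":-12.5, "z":75, "yaw":0.009}, {"finger_gap":40, "x":16, "y":-12.5, "z":118, "yaw":0.009}, {"finger_gap":40, "x":16, "y":-12.5, "z":118, "yaw":0.009}, {"finger_gap":40, "x":16, "y":-12.5, "z":118, "yaw":0.009}]' | python3 shift.py
python3 goal.py 594 290 16 -0.202
```

```text
t: 15.22
tool_pos: [595.4, 285.5, 62.9]
ee_rot: [0.0, 0.776, 0.63, 0.001]
force: [2.0, 0.4, -0.6]
opening: 53.7
grip_force: 42.0
t 15.225 pos [595.42 285.53  62.87] psi -0.207 delta [ 4.03 -2.41 46.87] turn -0.005 |d| 47.10061532055723
```

```bash
echo '[{"finger_gap":40, "x":3.5, "y":-2, "z":10}, {"finger_gap":40, "x":3.5, "y":-2, "z":20}, {"finger_gap":40, "x":3.5, "y":-2, "z":24}, {"finger_gap":40, "x":3.5, "y":-2, "z":24}]' | python3 shift.py
python3 goal.py 594 290 16 -0.202
```

```text
t: 15.72
tool_pos: [592.7, 289.6, 36.9]
ee_rot: [-0.0, 0.776, 0.631, -0.0]
force: [-0.3, 0.1, -0.2]
opening: 53.7
grip_force: 42.0
t 15.725 pos [592.69 289.62  36.86] psi -0.206 delta [ 0.64  1.22 20.86] turn -0.004 |d| 20.907323177322077
```

```bash
echo '[{"finger_gap":40, "x":0.5, "y":1, "z":12}, {"finger_gap":40, "x":0.5, "y":1, "z":17}, {"finger_gap":40, "x":0.5, "y":1, "z":20}, {"finger_gap":40, "x":0.5, "y":1, "z":21}, {"finger_gap":40, "x":0.5, "y":1, "z":21}]' | python3 shift.py
echo '[{"finger_gap":85}, {"finger_gap":85}, {"finger_gap":85}, {"finger_gap":85}, {"finger_gap":85}]' | python3 shift.py
echo '[{"finger_gap":85, "z":-30}, {"finger_gap":85, "z":-80}, {"finger_gap":85, "z":-130}, {"finger_gap":85, "x":-10, "z":-160}, {"finger_gap":85, "x":-60, "z":-160}]' | python3 shift.py
echo '[{"finger_gap":85, "x":-60}, {"finger_gap":85, "x":-60}, {"finger_gap":85, "x":-60}]' | python3 shift.py; python3 look.py w10; python3 goal.py 520.5 -187.7 140 0.06
```

```text
t: 16.35
tool_pos: [594.2, 290.0, 16.4]
ee_rot: [0.0, 0.776, 0.631, 0.0]
force: [-0.7, -0.1, -1.1]
opening: 53.5
grip_force: 42.0
t: 16.98
tool_pos: [594.1, 290.0, 16.3]
ee_rot: [-0.0, 0.776, 0.631, 0.0]
force: [0.9, 0.2, -0.3]
opening: 84.7
grip_force: 0.0
t: 17.6
tool_pos: [584.3, 233.2, 179.8]
ee_rot: [0.001, 0.775, 0.632, 0.004]
force: [0.6, -0.4, -0.2]
opening: 84.9
grip_force: 0.0
t: 17.98
tool_pos: [569.8, 172.7, 176.6]
ee_rot: [-0.0, 0.776, 0.63, 0.001]
force: [0.1, 0.5, 0.0]
opening: 85.0
grip_force: 0.0
[569.84 172.73 176.55] [ 0.02  0.01 -0.01  0.   -0.   -0.  ]
t 18.025 pos [569.95 173.28 176.42] psi -0.206 delta [-363.51   25.4    36.02] turn -0.266 |d| 366.1708497088645
```

View pics/w10.png

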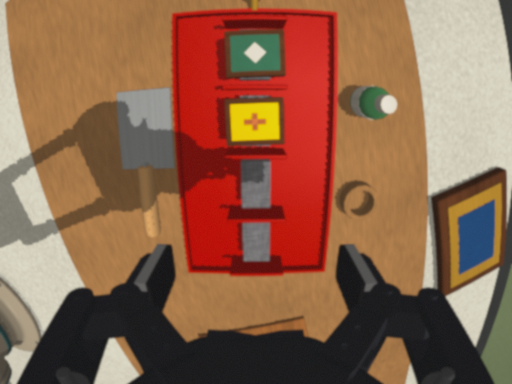

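Green (255,53) sits centred next to the knob and yellow (255,121) is unmoved. The -33 and -99 pads are free at (256,183) and (256,242). White is next.

```bash
python3 - <<'E'
from h import *;import pickle
s,c=pickle.load(open("pics/w10.pkl","rb"))
for col,bx in(("yellow",(215,90,300,150)),("green",(215,25,300,85))):
    b=max(blobs(c["image"],col,bx),key=lambda b:b[1]);print(col,onz(ray(c,b[0][0],s),46))
E
echo '[{"finger_gap":85, "x":-60, "y":4, "yaw":-0.06}, {"finger_gap":85, "x":-120, "y":8, "yaw":-0.12}, {"finger_gap":85, "x":-180, "y":12, "yaw":-0.18}, {"finger_gap":85, "x":-240, "y":16, "yaw":-0.24}, {"finger_gap":85, "x":-300, "y":20, "yaw":-0.266}]' | python3 shift.py
python3 goal.py 520.5 -187.7 105 0.06
```

```text
yellow [580.76 228.58  46.  ]
green [594.09 290.47  46.  ]
t: 18.65
tool_pos: [528.6, -125.9, 176.3]
ee_rot: [0.0, 0.684, 0.729, 0.0]
force: [0.2, 0.2, -0.2]
opening: 84.7
grip_force: 0.0
t 18.65 pos [ 528.58 -125.88  176.28] psi 0.063 delta [-61.2  -12.06  71.26] turn 0.003 |d| 94.70083208160514
```

```bash
echo '[{"finger_gap":85, "x":-40, "y":-8, "z":20}, {"finger_gap":85, "x":-62, "y":-12, "z":60}, {"finger_gap":85, "x":-62, "y":-12, "z":71}, {"finger_gap":85, "x":-62, "y":-12, "z":71}, {"finger_gap":85, "x":-62, "y":-12, "z":71}]' | python3 shift.py
python3 look.py w11; python3 panels.py w11 | grep -v TRI; python3 goal.py 520.5 -187.7 15.5 0.06
```

```text
t: 19.27
tool_pos: [520.9, -186.9, 106.4]
ee_rot: [0.001, 0.685, 0.729, 0.001]
force: [-0.6, 0.4, -0.4]
opening: 85.3
grip_force: 0.0
[ 520.89 -186.92  106.41] [-0.   -0.01 -0.   -0.   -0.   -0.  ]
blue [253.1 113.5] z46 [ 515.37 -118.95   46.  ] size [33. 40.] yaw 0.001
white [253.9 214.6] z46 [ 520.42 -192.01   46.  ] size [25. 42.] yaw -0.006
t 19.325 pos [ 520.81 -187.09  106.57] psi 0.062 delta [-0.5  -0.57 91.07] turn 0.002 |d| 91.07729449880574
```

```bash
echo '[{"finger_gap":85, "x":-0.5, "y":-0.5, "z":45}, {"finger_gap":85, "x":-0.5, "y":-0.5, "z":75}, {"finger_gap":85, "x":-0.5, "y":-0.5, "z":91}, {"finger_gap":85, "x":-0.5, "y":-0.5, "z":91}, {"finger_gap":85, "x":-0.5, "y":-0.5, "z":91}]' | python3 shift.py
echo '[{"finger_gap":40}, {"finger_gap":40}, {"finger_gap":40}, {"finger_gap":40}, {"finger_gap":40}]' | python3 shift.py 40
python3 look.py w12; python3 goal.py 520.5 -187.7 15.5 0.06
echo '[{"finger_gap":40, "z":-30}, {"finger_gap":40, "z":-85}, {"finger_gap":40, "z":-140}, {"finger_gap":40, "x":60, "y":5, "z":-165, "yaw":0.06}, {"finger_gap":40, "x":120, "y":10, "z":-165, "yaw":0.12}]' | python3 shift.py
python3 goal.py 568 162 175 -0.202
```

```text
t: 19.95
tool_pos: [520.2, -188.7, 15.5]
ee_rot: [0.001, 0.685, 0.728, 0.0]
force: [1.2, -0.3, -0.7]
opening: 84.8
grip_force: 0.0
t: 20.58
tool_pos: [519.7, -188.7, 15.5]
ee_rot: [0.001, 0.686, 0.728, 0.0]
force: [0.4, 0.1, 5.1]
opening: 54.1
grip_force: 41.0
[ 519.67 -188.7    15.53] [ 0.  0. -0. -0. -0. -0.]
t 20.625 pos [ 519.63 -188.69   15.54] psi 0.06 delta [0.94 0.93 0.04] turn -0.0 |d| 1.3224616421789461
t: 21.25
tool_pos: [523.6, -68.1, 182.3]
ee_rot: [0.003, 0.73, 0.684, 0.002]
force: [1.1, 0.6, -0.5]
opening: 53.9
grip_force: 41.6
t 21.25 pos [523.62 -68.11 182.34] psi -0.065 delta [232.51  29.32   7.31] turn 0.137 |d| 234.47016380860373
```

View pics/w12.png

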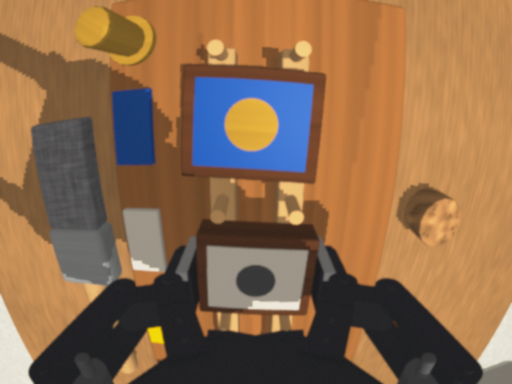

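White is held square at (256,278), the same place as yellow was. Blue waits at (252,122), with the post clear at (105,30).

```bash
echo '[{"finger_gap":40, "x":60, "y":8, "yaw":0.03}, {"finger_gap":40, "x":120, "y":15, "yaw":0.06}, {"finger_gap":40, "x":180, "y":22, "yaw":0.1}, {"finger_gap":40, "x":230, "y":29, "yaw":0.137}, {"finger_gap":40, "x":230, "y":29, "yaw":0.137}]' | python3 shift.py
echo '[{"finger_gap":40}, {"finger_gap":40, "z":50}, {"finger_gap":40, "z":105}, {"finger_gap":40, "z":105}, {"finger_gap":40, "z":105}]' | python3 shift.py
python3 goal.py 568 162 16 -0.202
```

```text
t: 21.88
tool_pos: [564.8, 163.1, 179.3]
ee_rot: [-0.0, 0.772, 0.636, 0.001]
force: [-0.5, -0.6, 0.1]
opening: 53.6
grip_force: 41.7
t: 22.5
tool_pos: [565.9, 158.8, 76.0]
ee_rot: [0.001, 0.774, 0.634, 0.001]
force: [0.8, -0.7, 0.1]
opening: 54.0
grip_force: 41.7
t 22.5 pos [565.91 158.82  75.98] psi -0.198 delta [ 3.48  1.28 59.98] turn 0.004 |d| 60.09752596144639
```

```bash
echo '[{"finger_gap":40, "x":3, "y":1.3, "z":20}, {"finger_gap":40, "x":3, "y":1.3, "z":37}, {"finger_gap":40, "x":3, "y":1.3, "z":37}, {"finger_gap":40, "x":3, "y":1.3, "z":37}]' | python3 shift.py
python3 goal.py 568 162 16 -0.202
```

```text
t: 23.0
tool_pos: [568.1, 162.4, 39.5]
ee_rot: [0.001, 0.773, 0.634, 0.002]
force: [1.2, -0.6, -0.4]
opening: 54.2
grip_force: 41.8
t 23.0 pos [568.09 162.4   39.49] psi -0.197 delta [-0.45 -0.09 23.49] turn 0.005 |d| 23.496520986908628
```

```bash
echo '[{"finger_gap":40, "z":13, "yaw":0.004}, {"finger_gap":40, "z":19, "yaw":0.004}, {"finger_gap":40, "z":22, "yaw":0.004}, {"finger_gap":40, "z":23, "yaw":0.004}, {"finger_gap":40, "z":23, "yaw":0.004}]' | python3 shift.py
echo '[{"finger_gap":85}, {"finger_gap":85}, {"finger_gap":85}, {"finger_gap":85}, {"finger_gap":85}]' | python3 shift.py
echo '[{"finger_gap":85, "z":-30}, {"finger_gap":85, "z":-80}, {"finger_gap":85, "z":-130}, {"finger_gap":85, "x":-10, "z":-160}, {"finger_gap":85, "x":-60, "z":-160}]' | python3 shift.py
echo '[{"finger_gap":85, "x":-60, "y":5, "yaw":-0.06}, {"finger_gap":85, "x":-120, "y":10, "yaw":-0.12}, {"finger_gap":85, "x":-180, "y":15, "yaw":-0.2}, {"finger_gap":85, "x":-212, "y":20, "yaw":-0.26}, {"finger_gap":85, "x":-212, "y":20, "yaw":-0.26}]' | python3 shift.py; python3 goal.py 514.3 -119.5 105 0.06
```

```text
t: 23.62
tool_pos: [565.8, 162.2, 15.5]
ee_rot: [-0.0, 0.774, 0.633, -0.0]
force: [-4.4, -0.8, 9.7]
opening: 54.1
grip_force: 42.7
t: 24.25
tool_pos: [566.4, 162.3, 14.1]
ee_rot: [-0.0, 0.774, 0.633, -0.0]
force: [1.2, 0.2, -0.3]
opening: 84.8
grip_force: 0.0
t: 24.88
tool_pos: [557.1, 104.8, 177.6]
ee_rot: [0.002, 0.773, 0.634, 0.004]
force: [0.5, -0.9, -1.1]
opening: 84.9
grip_force: 0.0
t: 25.5
tool_pos: [531.6, -110.5, 174.2]
ee_rot: [0.0, 0.687, 0.726, -0.0]
force: [-0.3, 1.2, -0.2]
opening: 84.7
grip_force: 0.0
t 25.5 pos [ 531.55 -110.48  174.23] psi 0.055 delta [ -8.03 -17.74  69.23] turn -0.005 |d| 71.91980251907657
```

```bash
echo '[{"finger_gap":85, "x":-8, "y":-17.5, "z":20, "yaw":-0.004}, {"finger_gap":85, "x":-8, "y":-17.5, "z":60, "yaw":-0.004}, {"finger_gap":85, "x":-8, "y":-17.5, "z":69, "yaw":-0.004}, {"finger_gap":85, "x":-8, "y":-17.5, "z":69, "yaw":-0.004}, {"finger_gap":85, "x":-8, "y":-17.5, "z":69, "yaw":-0.004}]' | python3 shift.py
python3 goal.py 514.5 -119.5 15.5 0.06
```

```text
t: 26.12
tool_pos: [516.0, -117.1, 106.5]
ee_rot: [0.001, 0.684, 0.729, 0.001]
force: [0.5, 0.7, -0.4]
opening: 84.9
grip_force: 0.0
t 26.125 pos [ 516.   -117.09  106.52] psi 0.064 delta [-2.23 -1.88 91.02] turn 0.004 |d| 91.06723334042172
```

```bash
echo '[{"finger_gap":85, "x":-2, "y":-1.5, "z":45, "yaw":0.004}, {"finger_gap":85, "x":-2, "y":-1.5, "z":75, "yaw":0.004}, {"finger_gap":85, "x":-2, "y":-1.5, "z":91, "yaw":0.004}, {"finger_gap":85, "x":-2, "y":-1.5, "z":91, "yaw":0.004}, {"finger_gap":85, "x":-2, "y":-1.5, "z":91, "yaw":0.004}]' | python3 shift.py
echo '[{"finger_gap":40}, {"finger_gap":40}, {"finger_gap":40}, {"finger_gap":40}, {"finger_gap":40}]' | python3 shift.py 40
python3 look.py w13; python3 goal.py 514 -119 15.5 0.06
python3 - <<'E'
from h import *;import pickle
for n,col in(("w12","white"),("w13","blue")):
    s,c=pickle.load(open(f"pics/{n}.pkl","rb"));HSV["white"]=((0,0,110),(180,60,255))
    m=mask(c["image"],col);m[:235]=0;m[320:]=0;m[:,:195]=0;m[:,325:]=0
    r=cv2.boundingRect(max(cv2.findContours(m,0,1)[0],key=cv2.contourArea));print(n,col,r)
E
echo '[{"finger_gap":40, "z":-30}, {"finger_gap":40, "z":-85}, {"finger_gap":40, "z":-140}, {"finger_gap":40, "x":55, "y":10, "z":-165, "yaw":0.06}, {"finger_gap":40, "x":110, "y":20, "z":-165, "yaw":0.12}]' | python3 shift.py
python3 goal.py 554.8 97.5 175 -0.202
```

```text
t: 26.75
tool_pos: [514.6, -119.6, 15.5]
ee_rot: [0.001, 0.686, 0.728, 0.001]
force: [-0.5, 0.3, -0.3]
opening: 85.3
grip_force: 0.0
t: 27.38
tool_pos: [514.0, -119.5, 15.5]
ee_rot: [0.001, 0.686, 0.728, 0.0]
force: [-0.7, 0.3, 5.9]
opening: 54.3
grip_force: 40.9
[ 514.01 -119.5    15.54] [-0. -0.  0. -0.  0.  0.]
t 27.425 pos [ 513.99 -119.5    15.53] psi 0.059 delta [0.5  0.04 0.03] turn -0.001 |d| 0.5022239624678745
w12 white (207, 246, 101, 64)
w13 blue (208, 246, 99, 63)
t: 28.05
tool_pos: [528.8, -7.9, 182.7]
ee_rot: [0.003, 0.73, 0.684, 0.002]
force: [1.0, -0.5, -1.0]
opening: 53.9
grip_force: 41.6
t 28.05 pos [528.81  -7.93 182.67] psi -0.065 delta [106.9   18.99   7.77] turn 0.137 |d| 108.85381011364925
```

```bash
echo '[{"finger_gap":40, "x":55, "y":10, "yaw":0.07}, {"finger_gap":40, "x":106, "y":19, "yaw":0.137}, {"finger_gap":40, "x":106, "y":19, "yaw":0.137}, {"finger_gap":40, "x":106, "y":19, "z":50, "yaw":0.137}, {"finger_gap":40, "x":106, "y":19, "z":100, "yaw":0.137}]' | python3 shift.py
echo '[{"finger_gap":40}, {"finger_gap":40}]' | python3 shift.py >/dev/null; python3 goal.py 555 97.5 16.5 -0.202
```

```text
t: 28.68
tool_pos: [552.6, 95.6, 79.1]
ee_rot: [0.001, 0.773, 0.634, 0.001]
force: [0.4, -0.7, 0.1]
opening: 54.0
grip_force: 41.6
t 28.925 pos [553.43  95.77  80.86] psi -0.198 delta [ 1.98  1.04 64.36] turn 0.004 |d| 64.39804140816634
```

```bash
echo '[{"finger_gap":40, "x":2, "y":1, "z":20, "yaw":0.004}, {"finger_gap":40, "x":2, "y":1, "z":40, "yaw":0.004}, {"finger_gap":40, "x":2, "y":1, "z":42, "yaw":0.004}, {"finger_gap":40, "x":2, "y":1, "z":42, "yaw":0.004}]' | python3 shift.py
python3 goal.py 555 97.5 16.5 -0.202;python3 look.py w14
```

```text
t: 29.42
tool_pos: [555.0, 98.0, 39.1]
ee_rot: [0.001, 0.775, 0.632, 0.001]
force: [0.7, -0.6, -0.2]
opening: 54.3
grip_force: 41.7
t 29.425 pos [555.01  97.99  39.09] psi -0.202 delta [-0.51  0.02 22.59] turn -0.0 |d| 22.59102970452997
[555.01  97.99  39.09] [ 0. -0.  0.  0. -0.  0.]
```

View pics/w14.png

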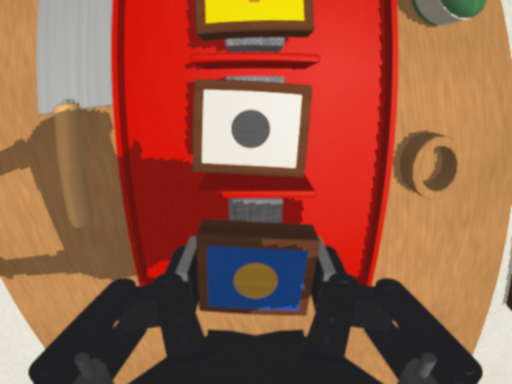

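White is on its pad at (251,128) with only a slight yaw. Blue is held over the last pad, whose edge shows at (255,208). I lower and release.

```bash
echo '[{"finger_gap":40, "z":12}, {"finger_gap":40, "z":18}, {"finger_gap":40, "z":21}, {"finger_gap":40, "z":22.5}, {"finger_gap":40, "z":22.5}]' | python3 shift.py
echo '[{"finger_gap":85}, {"finger_gap":85}, {"finger_gap":85}, {"finger_gap":85}, {"finger_gap":85}]' | python3 shift.py
echo '[{"finger_gap":85, "z":-30}, {"finger_gap":85, "z":-80}, {"finger_gap":85, "z":-130}, {"finger_gap":85, "x":-10, "z":-160}, {"finger_gap":85, "x":-50, "z":-160}]' | python3 shift.py
echo '[{"finger_gap":85, "z":-20}, {"finger_gap":85, "z":-20}, {"finger_gap":85, "z":-20}]' | python3 shift.py; python3 look.py w15
```

```text
t: 30.1
tool_pos: [553.1, 98.1, 15.6]
ee_rot: [-0.0, 0.775, 0.632, -0.0]
force: [-3.2, -0.3, 7.5]
opening: 54.0
grip_force: 42.3
t: 30.72
tool_pos: [553.6, 98.1, 14.7]
ee_rot: [-0.0, 0.775, 0.632, -0.0]
force: [0.2, 0.1, -0.8]
opening: 84.9
grip_force: 0.0
t: 31.35
tool_pos: [545.9, 49.9, 178.0]
ee_rot: [0.002, 0.774, 0.633, 0.003]
force: [0.9, -1.6, -0.9]
opening: 85.0
grip_force: 0.0
t: 31.72
tool_pos: [543.3, 49.4, 194.2]
ee_rot: [-0.0, 0.775, 0.632, -0.0]
force: [-0.8, -0.2, 0.1]
opening: 84.9
grip_force: 0.0
[543.28  49.37 194.21] [ 0.    0.01  0.01 -0.    0.   -0.  ]
```

View pics/w15.png

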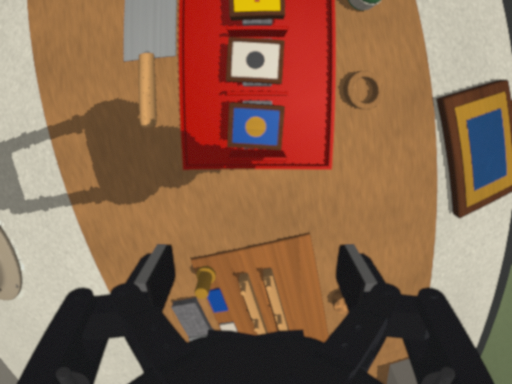

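Run:
```python
from h import *;import pickle
from plant import bot
s,c=pickle.load(open("pics/w15.pkl","rb"))
u=np.array([.2006,.98]);x=np.array([.98,-.2006])
for col,bx in(("white",(220,35,290,90)),("blue",(220,95,290,155))):
    b=max(blobs(c["image"],col,bx),key=lambda b:b[1]);p=onz(ray(c,b[0][0],s),46)[:2]-[574.7,195.2];print(col,"tray x,y",p@x,p@u)
c=bot.camera("top");cv2.imwrite("pics/end.png",cv2.resize(c["image"][100:240,80:260,::-1],None,fx=4,fy=4,interpolation=2))
```

```text
white tray x,y -2.1170349466221428 -34.031478919604105
blue tray x,y -1.705319366709034 -98.77945676604419
```

View pics/end.png

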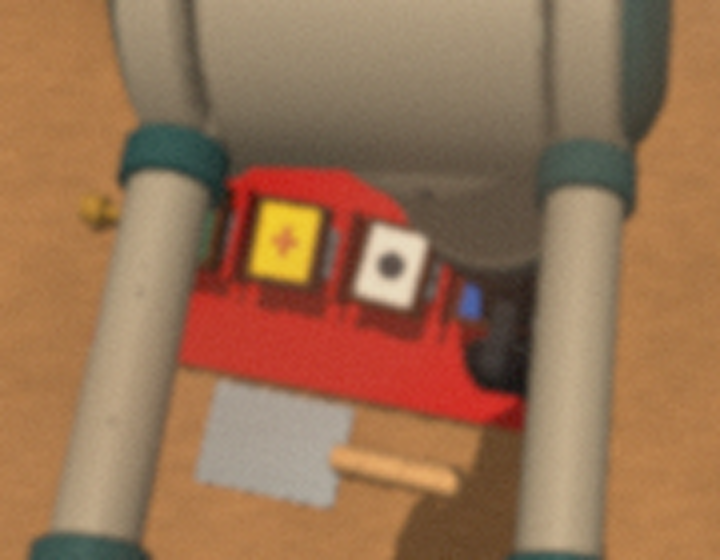

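All four panels are flat on their pads, in the order green, yellow, white, blue from the knob. The offsets are within about 4 mm and the gripper is clear, so I hand in.

```bash
python3 -c "
from plant import bot
print(bot.finish_job())"
```

```text
the job is handed in; nothing more can be done
None
```

The job is handed in at about 32 s: from the knob the pads hold green, yellow, white and blue, all face up, flat and measured within about 4 mm of centre, gripper clear; the judge's verdict was not shown.

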